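# Stack two hardware kits on the issue stands

## Task

Make up the two hardware kits on the post stands: over the post of the square-based stand put the wide round washer first, then the plain bronze spacer, then the hexagonal nut on top; over the post of the round-based stand put the square plate washer first, then the flanged bush on it, flange down. Every piece must lie flat and fully down on what is beneath it, and the inspection mirror, the dzus fastener and the pin bin stay where they are.

Things in the scene. Friction and masses are not known exactly. Their poses are not given: they have to be found in the camera images.
- square_stand: Fixed stand: square aluminium base plate 80 x 80 mm, 8 mm thick, with an upright steel post of 14 mm diameter in its centre, the post's tapered top 54 mm above the shelf (46 mm above the base's upper face). Origin: centre of the underside; z up, x and y along the base's sides.
- round_stand: Fixed stand: round aluminium base 84 mm in diameter, 8 mm thick, with an upright steel post of 14 mm diameter in its centre, the post's tapered top 46 mm above the shelf (38 mm above the base's upper face). Origin: centre of the underside; z up.
- washer: Wide flat round steel washer, 60 mm outside diameter, 10 mm high, with a 22 mm through hole, lying flat; loose, about 0.19 kg. Origin: centre of the underside; z along the hole, upwards.
- spacer: Plain round bronze spacer (short tube), 36 mm outside diameter, 20 mm high, with a 22 mm through hole, standing upright; loose, about 0.11 kg. Origin: centre of the underside; z along the hole, upwards.
- nut: Grey zinc hexagonal nut, 44 mm across flats, 14 mm high, with a plain hole 22 mm wide (across) right through, lying flat; loose, about 0.14 kg. Origin: centre of the underside; z along the hole, upwards. Its flats face along its x axis and every 60 degrees round from it.
- plate: Square steel plate washer, 44 x 44 mm, 12 mm high, with a 22 mm through hole, lying flat; loose, about 0.15 kg. Origin: centre of the underside; z along the hole, upwards. x and y square to its sides.
- bush: Flanged steel bush standing flange down: flange 54 mm in diameter and 6 mm thick, above it a round neck of 34 mm outside diameter, 24 mm high in all, with a 22 mm through hole; loose, about 0.165 kg. Origin: centre of the underside; z along the hole, upwards.
- mirror: Bystander: red anodised inspection mirror lying flat, about 106 mm long and 38 mm wide at its round head, 10 mm high. Origin: middle of its length, underside; handle towards -x, head towards +x.
- dzus: Bystander: grey zinc dzus fastener standing on its 26 mm head, 12 mm stud up, 27 mm high. Origin: centre of the underside.
- pin_bin: Bystander: small open grey plastic bin 75 x 55 mm, 28 mm high, with two steel shear pins in it. Origin: centre of the underside; x along its long side.

How it is judged (in metres and radians):
At the end, for the whole second after the job is handed in: Square-based stand, base up: washer, spacer, nut; round-based stand: plate, bush flange down. Each within 6 mm of the post axis, underside within 3 mm of its home height above the shelf (washer 8, spacer 18, nut 38, plate 8, bush 20 mm), level within 0.1 rad, at rest (under 0.02 m/s) (horizontal distance between each of washer, spacer, nut and square_stand below 0.006 m and z of washer in the frame of square_stand between 0.005 and 0.011 m and angle between each of washer, spacer, nut, plate, bush's own z axis and vertical below 0.1 rad and linear speed of each of washer, spacer, nut, plate, bush below 0.02 m/s and z of spacer in the frame of square_stand between 0.015 and 0.021 m and z of nut in the frame of square_stand between 0.035 and 0.041 m and horizontal distance between each of plate, bush and round_stand below 0.006 m and z of plate in the frame of round_stand between 0.005 and 0.011 m and z of bush in the frame of round_stand between 0.017 and 0.023 m); the robot touches nothing.
It fails at once if the inspection mirror is moved by more than 20 mm (distance of mirror from where it was at the start of the episode above 0.02 m).
It fails at once if the dzus fastener is moved by more than 20 mm (distance of dzus from where it was at the start of the episode above 0.02 m).
It fails at once if the pin bin is moved by more than 20 mm (distance of pin_bin from where it was at the start of the episode above 0.02 m).
It also fails if it takes over 128 s, if anything falls off the work surface, if the arm or the gripper's body presses on something with over 40 N, if the wrist force passes 120 N, or if a joint passes its speed limit or range.

## Robot

A 6-joint arm with a two-finger parallel gripper is mounted at the origin on the work surface. World frame = base frame: x ahead of the robot, y to its left, z up, the work surface at z = 0. Lengths are in mm, angles in degrees, forces in N, time in s.
With the tool pointing down it reaches from about 300 to 850 mm from the base axis. Payload 4.2 kg.
Tool frame: the origin (TCP) lies midway between the tips of the shut fingers; the grasp point (between the pads) lies 19 mm behind it (env.grip_depth is the distance from the TCP to the grasp point, in mm); z points along the fingers, y is the line along which they close (so a half turn about z gives the same grasp; the last joint's range is limited). The gripper opens to 91 mm and grips with 3 to 60 N. Pads are 32 mm wide; open, the fingers measure 118 mm over their backs; the gripper's body (76 mm by 178 mm) begins 60 mm behind the grasp point.
Start: joints at [66.349, 18.312, 89.639, -0, 72.044, -1.146], TCP at [220.101, 531.227, 182.176] pointing down, gripper open.
Joint ranges: [-177.97, 177.97], [-48.28, 115.42], [12.27, 149.76], [-77.06, 257.06], [2.81, 150.46], [-146.56, 146.56]. Speed limits (degrees/s): [147.25, 147.25, 180, 180, 180, 180].

## Interface

Orientations are given as [roll, pitch, yaw] about the fixed x, y, z axes, in that order (R = Rz(yaw) Ry(pitch) Rx(roll)).
In Python, from workcell import env, eyes gives the robot as it stands.
- The arm moves only by the tool send_rows, never from a script. Its argument "motion" is a list of rows, each a list of 7 numbers: the shift along the world's x, y, z normalised to -1 to 1, where 1 is 0.5 m, then the turn, a rotation vector about the world's x, y, z normalised to -1 to 1, where 1 is 60 degrees, then the opening, from -1 (shut) to 1 (fully open). A call has 1 to 20 rows; each row is the pose to reach, as a shift and turn from the pose commanded when the call began; what a row does not reach only later rows make up. A row lasts 1/8 s, in which the tool goes at most 62.5 mm and 10.7 degrees, less where a joint would pass 70% of its speed; a pose out of reach is approached as far as the arm can. A call with a number of a shift or a turn outside -1 to 1 is refused whole. A call with a gripper value outside its range is refused whole. The fingers move at their own pace and stop on an object; "squeeze" is the grip in N (left out, the last holds). Time passes only in rows, so rows that repeat a pose let the fingers close. It gives the time, the measured TCP pose, the force, the opening and the grip force at its end, in the units of the state.
- env.state(): the state, without advancing time (a new reading comes with each control period).
- eyes.grab_frame(name): name is "side" or "top"; returns a dict with "pixels" (384x512x3 uint8, red, green, blue), "depth" (384x512 float32, mm along the optical axis (not along the pixel's ray), 0 where there is no reading), "fx", "fy", "cx", "cy" (pixels), "distortion" ([k1, k2, p1, p2, k3] as OpenCV has them; the pictures are not rectified), "R" (3x3) and "t" (3): a world point X has camera coordinates R X + t. Camera axes: x right, y down, z forward; pixel columns grow to the right and rows downward; lengths in mm; the calibration is good to about 2 mm. A picture is of the moment at which its call begins.
- env.job_done(): hands the job in; it is judged then, once.
The state is a dict: "time_s": time; "qpos": joint angles; "qvel": joint speeds; "effort": joint torques, N m; "ee_pos": TCP position; "ee_rot": TCP orientation; "force": force on the tool from outside, world axes, zero at the start; "torque": the same for the moment, N m; "gripper_width": finger opening in mm; "gripper_force": force on a finger pad.
Only numpy, scipy, OpenCV 4.12 (cv2) and the standard library are available. Lean on these libraries where they do the work, as an engineer would, in place of code of your own. Each camera call takes 0.05 s, during which the arm holds its last target. There are 200 camera calls.

## Working session

There is one attempt and no reset: what is moved stays moved. The work goes in short steps, Python scripts to look and compute and a tool call to move; the robot and the scene stay as the last step left them, time stands still between calls to the robot, and variables do not carry over. Pictures are saved under pics/ and viewed, at most 14 in all, crops included, and the job is handed in when it is done.

Besides the shell and the picture viewer there is one more tool, called as a command line: name --pt "numbers of a row" for each row, then --argument value for the rest. send_rows: Moves the arm, as the interface text tells. Its arguments: {"type":"object","properties":{"motion":{"type":"array"},"squeeze":{"type":"number"}},"required":["motion"]}

```bash
ls; mkdir -p pics; python3 - <<'E'
from workcell import env, eyes
import cv2, numpy as np
print(env.state())
for n in("side","top"):
    f=eyes.grab_frame(n); cv2.imwrite(f"pics/{n}0.png",f["pixels"][:,:,::-1])
    np.savez(f"{n}0.npz",**f)
    print(n,f["fx"],f["fy"],f["cx"],f["cy"],f["distortion"],np.round(f["R"],3).tolist(),f["t"], (-np.array(f["R"]).T@f["t"]).round())
E
```

```text
pics
{'time_s': 0.0, 'qpos': array([ 6.63482422e+01,  1.83522225e+01,  8.97074649e+01, -7.74327189e-05,
        7.20436764e+01, -1.14650272e+00]), 'qvel': array([-0.09516927, -0.09567356, -0.04580607,  0.08706519,  0.06691241,
       -0.04032039]), 'effort': array([ 2.62516078e-03, -4.12461591e+01, -2.31972420e+01,  7.30457157e-02,
        4.58003778e-02, -1.47043397e-04]), 'ee_pos': array([219.86771011, 530.68517195, 181.3073342 ]), 'ee_rot': array([-1.79896655e+02, -1.99459329e-03,  1.57494767e+02]), 'force': array([ 0.40888874, -0.25982295, -0.35966935]), 'torque': array([ 0.0348203 , -0.05023146,  0.01373947]), 'gripper_force': 0.0, 'gripper_width': 90.93926453601843}
side 352.93225360448827 352.93225360448827 256.5485163801562 194.03471103415714 [-0.02383699  0.          0.          0.          0.        ] [[0.987, -0.156, 0.026], [-0.059, -0.515, -0.855], [0.146, 0.843, -0.518]] [-533.34479881   76.04654964 1077.74493254] [ 373. -952.  637.]
top 421.3555717572477 421.3555717572477 255.261376752917 194.70229162240457 [-0.13072979  0.          0.          0.          0.        ] [[-0.015, -1.0, -0.008], [-0.992, 0.016, -0.127], [0.127, 0.006, -0.992]] [  28.38308841  546.58966635 1188.84405712] [ 392.   12. 1249.]
```

View pics/top0.png

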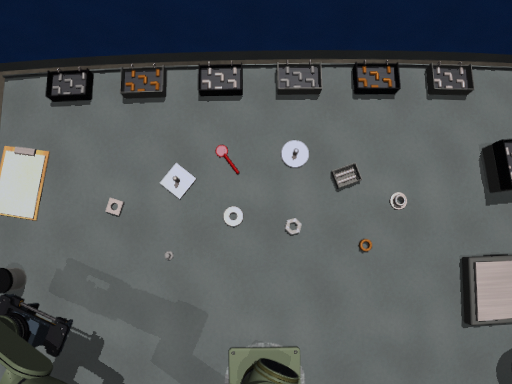

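View pics/side0.png

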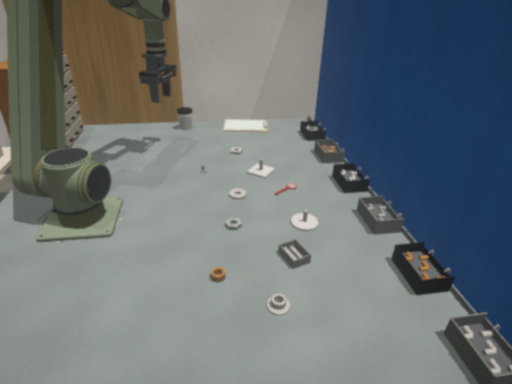

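The top view shows the plate (115,207), square stand (178,181), washer (233,216), dzus (169,256), mirror (228,160), round stand (295,154), nut (293,227), bin (346,177), bush (399,201) and spacer (365,245). The same parts are all clear in the side view.

```bash
cat > h.py <<'E'
import cv2, numpy as np
def K(f): return np.array([[f["fx"],0,f["cx"]],[0,f["fy"],f["cy"]],[0,0,1]],float)
def ray(f,uv):
    p=cv2.undistortPoints(np.array(uv,float).reshape(-1,1,2),K(f),np.array(f["distortion"],float)).reshape(-1,2)
    d=np.c_[p,np.ones(len(p))]; R=np.array(f["R"]); return -R.T@np.array(f["t"]), d@R
def plane(f,uv,z):
    C,d=ray(f,uv); return C+d*((z-C[2])/d[:,2])[:,None]
def pix(f,X):
    return cv2.projectPoints(np.array(X,float).reshape(-1,3),cv2.Rodrigues(np.array(f["R"]))[0],np.array(f["t"],float),K(f),np.array(f["distortion"],float))[0].reshape(-1,2)
def cloud(f):
    h,w=f["depth"].shape; v,u=np.mgrid[:h,:w]; C,d=ray(f,np.c_[u.ravel(),v.ravel()])
    return (C+d*f["depth"].reshape(-1,1)).reshape(h,w,3)
def tri(fs,uvs):
    A=np.zeros((3,3));b=np.zeros(3)
    for f,uv in zip(fs,uvs):
        C,d=ray(f,[uv]); d=d[0]/np.linalg.norm(d[0]); M=np.eye(3)-np.outer(d,d); A+=M;b+=M@C
    return np.linalg.solve(A,b)
def mask(f,c,r,th=28):
    """pixels unlike the bench, connected near c"""
    im=f["pixels"].astype(int); u,v=map(int,c); y0,x0=v-r,u-r
    w=im[y0:v+r+1,x0:u+r+1]; bg=np.median(np.r_[w[0],w[-1],w[:,0],w[:,-1]],0)
    m=(np.abs(w-bg).max(2)>th).astype(np.uint8)
    cs,_=cv2.findContours(m,cv2.RETR_EXTERNAL,cv2.CHAIN_APPROX_NONE)
    k=max(cs,key=cv2.contourArea)
    F=np.zeros(m.shape,np.uint8); cv2.drawContours(F,[k],-1,1,-1)
    full=np.zeros(im.shape[:2],np.uint8); full[y0:v+r+1,x0:u+r+1]=F
    return full,k.reshape(-1,2)+[x0,y0]
E
python3 - <<'E'
from h import *
T=dict(np.load("top0.npz"));S=dict(np.load("side0.npz"))
top=dict(plate=(115,207),square=(178,181),washer=(233,216),dzus=(169,256),mirror=(228,160),round=(295,154),nut=(293,227),bin=(346,177),bush=(399,201),spacer=(365,245))
side=dict(plate=(236,150),square=(261,170),washer=(238,193),dzus=(203,169),mirror=(287,188),round=(305,221),nut=(233,223),bin=(294,253),bush=(278,303),spacer=(218,274))
ct,cs=cloud(T),cloud(S)
for n in top:
    r=22 if n in("square","round","mirror","bin") else 14
    m,k=mask(T,top[n],r); M=cv2.moments(m,True); c=(M["m10"]/M["m00"],M["m01"]/M["m00"])
    P=plane(T,[c],8)[0]; z=ct[m>0][:,2]
    ms,ks=mask(S,side[n],22 if r==22 else 16); Ms=cv2.moments(ms,True); s=(Ms["m10"]/Ms["m00"],Ms["m01"]/Ms["m00"])
    zs=cs[ms>0][:,2]; rc=cv2.minAreaRect(plane(T,k,8)[:,:2].astype(np.float32))
    print(n,"px",np.round(c,1),"n",m.sum(),"P8",P.round(1)[:2],"rect",np.round(rc[0],1),np.round(rc[1],1),round(rc[2],1),"zT",np.percentile(z,[5,50,95]).round(1),"zS",np.percentile(zs,[5,50,95]).round(1),"tri",tri([T,S],[c,s]).round(1))
s=cv2.resize(T["pixels"][130:280,85:425,::-1],None,fx=2.35,fy=2.35,interpolation=cv2.INTER_CUBIC)
cv2.imwrite("pics/topcrop.png",s)
print(np.median(ct[230:240,200:215,2]),np.std(ct[230:240,200:215,2]))
E
```

```text
plate px [114.2 206.9] n 258 P8 [520.3 445.1] rect [519.9 445. ] [49.7 49.7] 72.2 zT [-0.7 11.9 16.5] zS [ 3.6  6.  10.2] tri [517.8 450.2  -6.3]
square px [177.6 180.3] n 714 P8 [597.6 252.3] rect [596.1 252.9] [83.3 83.2] 50.6 zT [ 4.6  9.  15.1] zS [-0.7  7.5  9.6] tri [597.2 252.6   6.5]
washer px [232.8 215.7] n 317 P8 [489.   87.1] rect [488.2  88.1] [56.2 59.2] 89.3 zT [-0.2  9.8 14.1] zS [-0.4  9.2 11.2] tri [487.9  87.   10.2]
dzus px [168.4 254.5] n 45 P8 [377.  278.3] rect [377.  278.1] [20.5 20.9] 0.2 zT [ 1.5  5.7 29. ] zS [ 5.  17.3 24.8] tri [375.  277.1  13.7]
mirror px [225.7 156.2] n 226 P8 [668.6 107.2] rect [662.4  96.5] [106.4  38.6] 43.8 zT [ 0.1  7.3 12.5] zS [-0.3  6.3 10.6] tri [667.8 107.9   2.5]
round px [294.6 153.2] n 616 P8 [ 674.5 -100.4] rect [ 673.8 -100.3] [81.8 83.2] 89.2 zT [ 4.2  8.7 16.2] zS [ 1.2  7.9 21.3] tri [ 673.7 -100.3    6.6]
nut px [292.7 226.6] n 225 P8 [454.  -88.9] rect [454.  -89.4] [44.  52.3] 72.7 zT [-2.2 11.9 17.6] zS [ 1.6  7.8 13.6] tri [452.5 -89.9  -5.3]
bin px [345.  177.2] n 568 P8 [ 598.8 -249.9] rect [ 599. -250.] [63.6 87.2] 18.9 zT [-1.5  5.6 27.5] zS [ 2.1 15.2 30.1] tri [ 599.7 -249.9    8.8]
bush px [398.  200.4] n 242 P8 [ 526.2 -408.2] rect [ 526.  -406.9] [53.2 51.3] 89.1 zT [-0.8  6.5 24.9] zS [ 6.2 12.2 26.3] tri [ 526.8 -409.4    4.6]
spacer px [364.5 245.2] n 154 P8 [ 394.9 -300. ] rect [ 394.2 -300. ] [39.2 38.2] 88.7 zT [-3.6 10.8 22. ] zS [ 1.5 15.7 23.1] tri [ 394.1 -300.1    7.8]
-0.2419586047381017 2.623188417390118
```

View pics/topcrop.png

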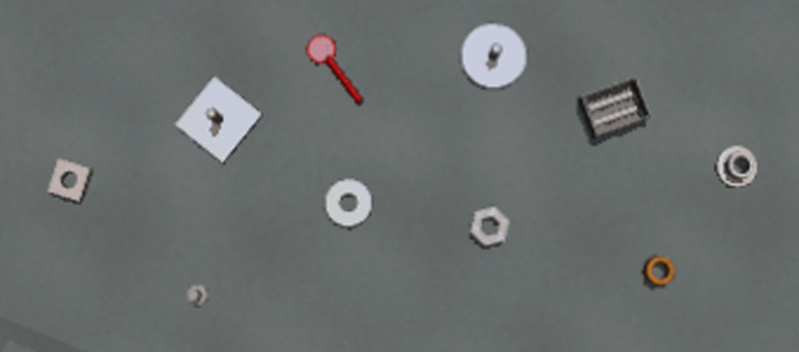

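The crop confirms each part, with thin dark shadows under their lower edges. I'll refine using bright-face masks cast onto the measured top heights, with two-view height checks.

```bash
cat > m.py <<'E'
from h import *
def face(f,c,r,z,hue=False):
    u,v=map(int,c); w=f["pixels"][v-r:v+r+1,u-r:u+r+1].astype(np.float32); k=8
    g=w[...,0]-w[...,2] if hue else w.mean(2)
    g=cv2.resize(g,None,fx=k,fy=k,interpolation=cv2.INTER_CUBIC)
    bg=np.median(g); hi=np.percentile(g[g>bg+20],60); m=(g>(bg+hi)/2).astype(np.uint8)
    cs,_=cv2.findContours(m,cv2.RETR_EXTERNAL,cv2.CHAIN_APPROX_NONE); q=max(cs,key=cv2.contourArea)
    px=(q.reshape(-1,2)+.5)/k-.5+[u-r,v-r]
    W=plane(f,px,z)[:,:2].astype(np.float32); M=cv2.moments(W.reshape(-1,1,2))
    c=np.array([M["m10"],M["m01"]])/M["m00"]; return c,cv2.minAreaRect(W),2*np.sqrt(M["m00"]/np.pi),pix(f,[[*c,z]])[0]
E
python3 - <<'E'
from m import *
T=dict(np.load("top0.npz"));S=dict(np.load("side0.npz"))
L=dict(plate=((115,207),(236,150),12),square=((178,181),(261,170),8),washer=((233,216),(238,193),10),round=((295,154),(305,221),8),nut=((293,227),(233,223),14),bush=((399,201),(278,303),6),spacer=((365,245),(218,274),20))
for n,(a,b,z) in L.items():
    r=22 if n in("square","round") else 15
    c,rc,d,p=face(T,a,r,z,n=="spacer"); c2,rc2,d2,p2=face(S,b,r,z,n=="spacer")
    print(n,c.round(1),np.round(rc[1],1),round(rc[2],1),"d",d.round(1),"| side",c2.round(1),np.round(rc2[1],1),round(rc2[2],1),d2.round(1),"tri",tri([T,S],[p,p2]).round(1))
E
```

```text
plate [523.  445.6] [44.3 44.7] 72.7 d 48.5 | side [520.3 453.6] [46.4 44.7] 73.1 41.0 tri [520.9 444.2  16.3]
square [598.2 252.8] [79.9 79.7] 51.1 d 88.6 | side [596.4 250.9] [84.1 82.4] 51.3 83.2 tri [597.6 253.1   6.9]
washer [489.  87.] [55.8 58. ] 89.3 d 57.1 | side [486.8  88.4] [57.3 58.6] 40.1 58.1 tri [487.8  87.   10.9]
round [ 675.  -100.7] [82.5 81.4] 1.1 d 82.2 | side [ 672.2 -102.8] [81.7 82.6] 74.6 76.3 tri [ 674.1 -100.7    6.6]
nut [456.6 -89.6] [44.6 47.7] 77.4 d 44.9 | side [455.4 -85.7] [42.5 45.6] 68.8 30.8 tri [455.8 -89.3  16.6]
bush [ 527.  -409.8] [51.8 51.2] 19.8 d 51.5 | side [ 526.  -408.3] [57.5 52.9] 40.6 54.9 tri [ 526.3 -409.3    7.2]
spacer [ 396.6 -299.9] [36.3 36.4] 62.3 d 36.2 | side [ 394.5 -308.4] [50.6 36.3] 82.9 42.9 tri [ 395.7 -301.6   13.4]
```

send_rows --pt "0.3 -0.085 -0.06 0 0 0.088 1" --pt "0.605 -0.171 -0.16 0 0 0.088 1" --pt "0.605 -0.171 -0.2 0 0 0.088 1" --pt "0.605 -0.171 -0.2 0 0 0.088 1" --pt "0.605 -0.171 -0.2 0 0 0.088 1" --pt "0.605 -0.171 -0.2 0 0 0.088 1" --pt "0.605 -0.171 -0.2 0 0 0.088 1" --pt "0.605 -0.171 -0.2 0 0 0.088 1" --pt "0.605 -0.171 -0.2 0 0 0.088 1" --pt "0.605 -0.171 -0.2 0 0 0.088 1" --pt "0.605 -0.171 -0.2 0 0 0.088 1" --squeeze 25

```text
time_s: 1.48
ee_pos: [522.2, 446.1, 82.6]
ee_rot: [180.0, 0.0, 162.8]
force: [0.0, -0.9, -0.5]
gripper_width: 91.3
gripper_force: 0.0
```

send_rows --pt "0 0 -0.06 0 0 0 1" --pt "0 0 -0.11 0 0 0 1" --pt "0 0 -0.14 0 0 0 1" --pt "0 0 -0.156 0 0 0 1" --pt "0 0 -0.156 0 0 0 1" --pt "0 0 -0.156 0 0 0 -1" --pt "0 0 -0.156 0 0 0 -1" --pt "0 0 -0.156 0 0 0 -1" --pt "0 0 -0.156 0 0 0 -1" --pt "0 0 -0.156 0 0 0 -1" --pt "0 0 -0.156 0 0 0 -1" --pt "0 0 -0.156 0 0 0 -1" --pt "0 0 -0.156 0 0 0 -1" --squeeze 25

```text
time_s: 3.1
ee_pos: [522.6, 445.7, 4.1]
ee_rot: [180.0, -0.0, 162.8]
force: [0.1, -1.0, 0.4]
gripper_width: 14.0
gripper_force: 0.0
```

```bash
python3 - <<'E'
from workcell import env, eyes
from h import *
s=env.state();print(s["gripper_width"],s["gripper_force"])
f=eyes.grab_frame("side");g=eyes.grab_frame("top")
a=cv2.resize(f["pixels"][100:190,180:290,::-1],None,fx=4,fy=4,interpolation=cv2.INTER_CUBIC)
b=cv2.resize(g["pixels"][160:250,60:150,::-1],None,fx=4,fy=4,interpolation=cv2.INTER_CUBIC)
cv2.imwrite("pics/p1.png",np.hstack([a,b])[:, :800])
E
```

```text
14.037602604198291 0.0
```

View pics/p1.png

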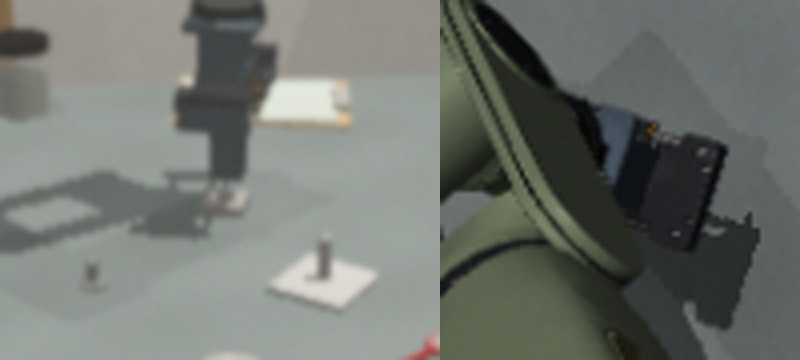

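The plate (side crop 225,200) has not moved, and the fingers closed above it. The fingertips seem to ride higher when the gripper is not shut, so I'll measure tip height against opening.

send_rows --pt "0 0 0.02 0 0 0 -1" --pt "0 0 0.06 0 0 0 -1" --pt "0 0 0.1 0 0 0 0" --pt "0 0 0.1 0 0 0 0" --pt "0 0 0.1 0 0 0 0" --pt "0 0 0.1 0 0 0 0" --pt "0 0 0.1 0 0 0 0"

```text
time_s: 4.08
ee_pos: [522.3, 445.4, 53.3]
ee_rot: [-179.9, -0.0, 162.8]
force: [0.0, -0.3, 0.1]
gripper_width: 44.6
gripper_force: 0.0
```

```bash
python3 - <<'E'
from workcell import env, eyes
from h import *
s=env.state();print(s["ee_pos"],s["gripper_width"],s["gripper_force"])
f=eyes.grab_frame("side")
p=pix(f,[s["ee_pos"],[522.6,445.7,12]]);print(p)
a=f["pixels"][90:165,190:290,::-1]
print(((p-[190,90])*8).round())
cv2.imwrite("pics/p2.png",cv2.resize(a,None,fx=8,fy=8,interpolation=cv2.INTER_CUBIC))
C=cloud(f); m=(np.linalg.norm(C[...,:2]-s["ee_pos"][:2],axis=2)<70)&(C[...,2]>20)
z=C[m]; print(len(z), np.percentile(z[:,2],[0,1,5,10,20]))
q=(s["ee_pos"][0]-0, )
d=np.array([np.cos(np.radians(72.8)),np.sin(np.radians(72.8))]); al=(z[:,:2]-s["ee_pos"][:2])@d
for lo in range(-70,70,10):
    k=(al>=lo)&(al<lo+10); 
    if k.sum()>3: print(lo,k.sum(),np.sort(z[k,2])[:6].round(0))
E
```

```text
[522.26302925 445.43915879  53.34293005] 44.551185646624226 0.0
[[236.44795167 140.1072992 ]
 [236.55203201 149.0153452 ]]
[[372. 401.]
 [372. 472.]]
1568 [ 85.40753799  93.22262543 118.08236907 178.35824591 227.66242709]
-70 53 [205. 205. 206. 206. 206. 206.]
-60 181 [171. 175. 188. 205. 205. 206.]
-50 204 [102. 145. 147. 148. 176. 178.]
-40 482 [86. 88. 89. 89. 90. 90.]
-30 281 [ 86.  87.  97.  97. 105. 106.]
-20 171 [200. 204. 215. 223. 223. 235.]
-10 86 [192. 205. 209. 217. 218. 225.]
0 39 [181. 197. 200. 204. 222. 227.]
10 17 [ 94.  98. 103. 106. 119. 124.]
20 30 [ 85.  87.  92.  94. 102. 110.]
30 10 [111. 124. 169. 173. 180. 185.]
50 7 [198. 199. 199. 200. 203. 206.]
60 4 [202. 205. 206. 206.]
```

View pics/p2.png

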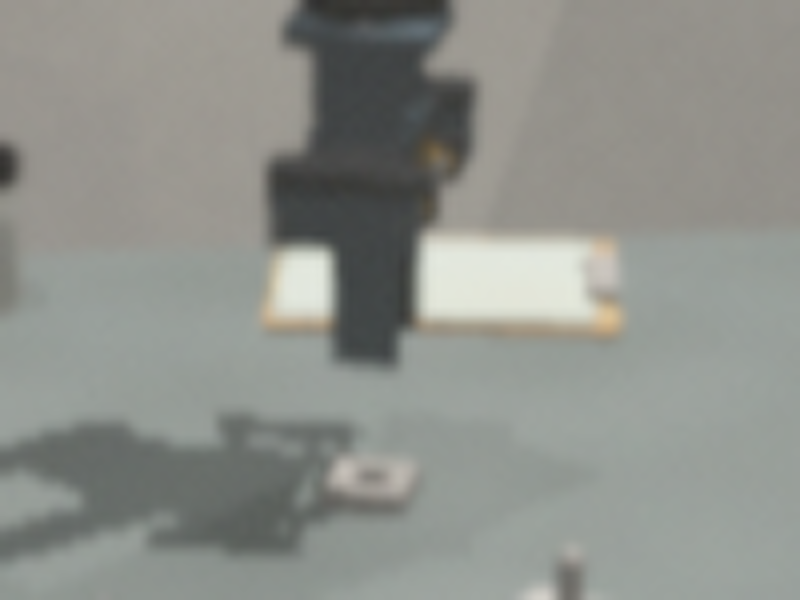

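```bash
python3 - <<'E'
from h import *
S=dict(np.load("side0.npz"))
d=np.array([np.cos(np.radians(72.8)),np.sin(np.radians(72.8))]); P=np.array([522.4,445.5])
for n,uv,w in(("w44 tcp53",(235.6,135.5),44.6),("w14 tcp4",(180+225/4,100+187/4),14)):
    for al in(-w/2,-w/2-13.5):
        C,r=ray(S,[uv]); y=(P+d*al)[1]; X=C+r[0]*((y-C[1])/r[0][1]); print(n,al,X.round(1))
# start: fingers open, lowest finger points
C=cloud(S); m=(np.linalg.norm(C[...,:2]-[220,531],axis=2)<75)&(C[...,2]>100); print(np.sort(C[m][:,2])[:40:3].round())
E
```

```text
w44 tcp53 -22.3 [516.5 424.2  82.9]
w44 tcp53 -35.8 [515.2 411.3  88.1]
w14 tcp4 -7.0 [520.6 438.8  25.7]
w14 tcp4 -20.5 [519.2 425.9  31.3]
[214. 215. 215. 217. 217. 218. 219. 220. 220. 221. 222. 223. 224. 224.]
```

send_rows --pt "0 0 0 0 0 0 1" --pt "0 0 0 0 0 0 1" --pt "0 0 0 0 0 0 1" --pt "0 0 -0.05 0 0 0 1" --pt "0 0 -0.09 0 0 0 1" --pt "0 0 -0.12 0 0 0 1" --pt "0 0 -0.13 0 0 0 1" --pt "0 0 -0.136 0 0 0 1" --pt "0 0 -0.136 0 0 0 1" --pt "0 0 -0.136 0 0 0 1"

```text
time_s: 5.38
ee_pos: [523.0, 446.0, -13.1]
ee_rot: [179.9, 0.0, 162.8]
force: [0.7, 0.1, 0.7]
gripper_width: 90.8
gripper_force: 0.0
```

```bash
python3 - <<'E'
from workcell import env, eyes
from h import *
s=env.state();print(env.grip_depth,s["ee_pos"],s["force"])
f=eyes.grab_frame("side")
a=f["pixels"][100:175,190:290,::-1]
cv2.imwrite("pics/p3.png",cv2.resize(a,None,fx=8,fy=8,interpolation=cv2.INTER_CUBIC))
d=np.array([np.cos(np.radians(72.8)),np.sin(np.radians(72.8)),0]); 
for al in(-45.5,-59):
  for z in(0,10,20): print(al,z,((pix(f,[np.r_[s["ee_pos"][:2],z]+d*al])[0]-[190,100])*8).round())
E
```

```text
18.8 [522.96624614 446.01525543 -13.13997094] [0.69701283 0.11938847 0.66992667]
-45.5 0 [357. 447.]
-45.5 10 [357. 430.]
-45.5 20 [356. 413.]
-59 0 [352. 458.]
-59 10 [351. 441.]
-59 20 [351. 423.]
```

View pics/p3.png

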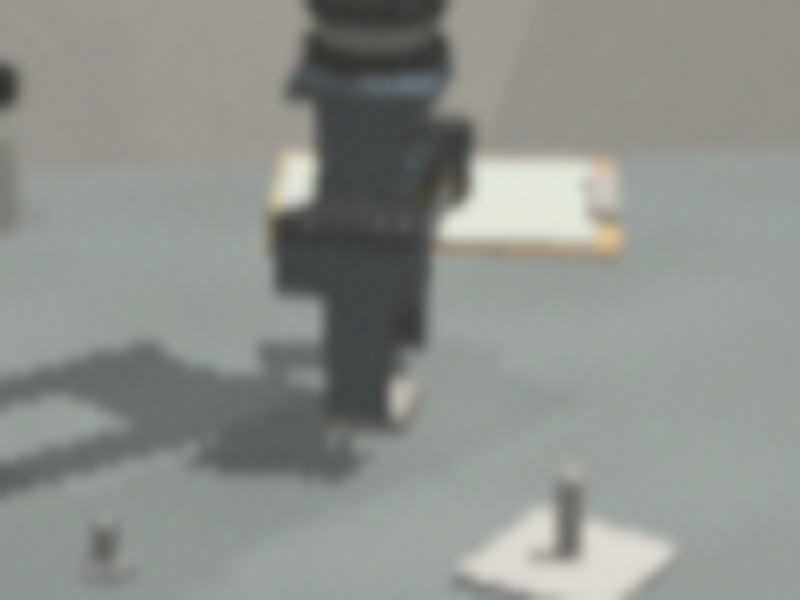

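The picture shows the near finger's tip at crop (360,418), about z = 19 with the reported TCP at -13. The true tips are therefore about 31 mm above the reported TCP, and I'll lower by that offset.

send_rows --pt "0 0 -0.01 0 0 0 1" --pt "0 0 -0.02 0 0 0 1" --pt "0 0 -0.024 0 0 0 1" --pt "0 0 -0.026 0 0 0 1" --pt "0 0 -0.026 0 0 0 1"

```text
time_s: 6.05
ee_pos: [522.6, 445.7, -26.9]
ee_rot: [180.0, -0.0, 162.8]
force: [0.7, -0.9, -0.3]
gripper_width: 91.1
gripper_force: 0.0
```

send_rows --pt "0 0 0 0 0 0 -1" --pt "0 0 0 0 0 0 -1" --pt "0 0 0 0 0 0 -1" --pt "0 0 0 0 0 0 -1" --pt "0 0 0 0 0 0 -1" --pt "0 0 0 0 0 0 -1" --pt "0 0 0 0 0 0 -1" --squeeze 25

```text
time_s: 6.92
ee_pos: [522.5, 445.5, -26.8]
ee_rot: [-180.0, -0.0, 162.8]
force: [-1.2, -0.9, 0.4]
gripper_width: 43.8
gripper_force: 25.0
```

send_rows --pt "0 0 0.06 0 0 0 -1" --pt "0 0 0.16 0 0 0 -1" --pt "0.02 -0.05 0.18 0 0 0 -1" --pt "0.05 -0.15 0.18 0 0 0 -1" --pt "0.075 -0.25 0.18 0 0 0 -1" --pt "0.1 -0.35 0.18 0 0 0 -1" --pt "0.125 -0.45 0.18 0 0 0 -1" --pt "0.15 -0.55 0.18 0 0 0 -1" --pt "0.175 -0.65 0.18 0 0 0 -1" --pt "0.2 -0.75 0.18 0 0 0 -1" --pt "0.225 -0.85 0.18 0 0 0 -1" --pt "0.25 -0.93 0.18 0 0 0 -1" --pt "0.28 -0.98 0.18 0 0 0 -1" --pt "0.304 -1 0.18 0 0 0 -1" --pt "0.304 -1 0.18 0 0 0 -1" --pt "0.304 -1 0.18 0 0 0 -1"

```text
time_s: 8.93
ee_pos: [674.0, -52.9, 62.9]
ee_rot: [180.0, -0.1, 162.8]
force: [-0.6, 0.3, -1.6]
gripper_width: 43.4
gripper_force: 25.0
```

send_rows --pt "0 -0.05 0 0 0 0 -1" --pt "0 -0.093 0 0 0 0 -1" --pt "0 -0.093 -0.02 0 0 0 -1" --pt "0 -0.093 -0.02 0 0 0 -1" --pt "0 -0.093 -0.02 0 0 0 -1"

```text
time_s: 9.55
ee_pos: [674.4, -100.3, 52.9]
ee_rot: [180.0, -0.0, 162.8]
force: [0.4, 0.5, -2.1]
gripper_width: 44.1
gripper_force: 25.0
```

```bash
python3 - <<'E'
from workcell import env, eyes
from h import *
s=env.state();print(s["ee_pos"],s["gripper_width"],s["gripper_force"])
f=eyes.grab_frame("side");g=eyes.grab_frame("top")
p=pix(f,[np.r_[s["ee_pos"][:2],45],[674.7,-100.7,46],[674.7,-100.7,80]]);print(p)
a=f["pixels"][160:250,250:360,::-1]; b=g["pixels"][110:200,250:340,::-1]
cv2.imwrite("pics/p4.png",np.hstack([cv2.resize(x,None,fx=4,fy=4,interpolation=cv2.INTER_CUBIC) for x in(a,b)]))
print((p-[250,160])*4)
E
```

```text
[ 674.43571576 -100.32608349   52.90853922] 44.07298735872849 25.00001896172762
[[305.87168286 210.36781798]
 [306.02221996 210.15585242]
 [307.14567245 200.6589168 ]]
[[223.48673145 201.47127193]
 [224.08887985 200.62340967]
 [228.58268981 162.63566721]]
```

View pics/p4.png

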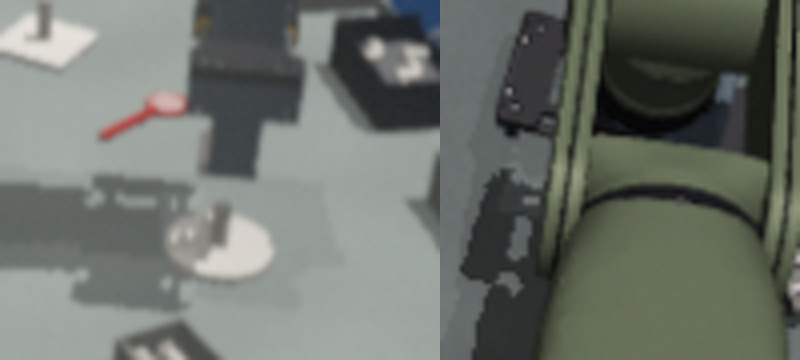

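Side crop: post top at (222,205) sits right under the finger, which is centred near x = 230, matching the prediction of 228. I'll lower gently.

send_rows --pt "0 0 -0.03 0 0 0 -1" --pt "0 0 -0.06 0 0 0 -1" --pt "0 0 -0.08 0 0 0 -1" --pt "0 0 -0.1 0 0 0 -1" --pt "0 0 -0.12 0 0 0 -1" --pt "0 0 -0.136 0 0 0 -1" --pt "0 0 -0.136 0 0 0 -1"

```text
time_s: 10.52
ee_pos: [674.1, -100.7, -15.6]
ee_rot: [-180.0, -0.1, 162.8]
force: [0.5, -0.4, -0.5]
gripper_width: 43.9
gripper_force: 25.0
```

send_rows --pt "0 0 -0.007 0 0 0 -1" --pt "0 0 -0.007 0 0 0 -1" --pt "0 0 -0.007 0 0 0 0.2" --pt "0 0 -0.007 0 0 0 0.6" --pt "0 0 -0.007 0 0 0 1" --pt "0 0 -0.007 0 0 0 1" --pt "0 0 -0.007 0 0 0 1" --pt "0 0 0.05 0 0 0 1" --pt "0 0 0.12 0 0 0 1" --pt "0 0.2 0.16 0 0 0 1" --pt "-0.1 0.3 0.16 0 0 0 1" --pt "-0.2 0.35 0.16 0 0 0 1" --pt "-0.3 0.375 0.16 0 0 0 1" --pt "-0.372 0.375 0.13 0 0 0 1" --pt "-0.372 0.375 0.13 0 0 0 1" --pt "-0.372 0.375 0.13 0 0 0 1" --pt "-0.372 0.375 0.13 0 0 0 1"

```text
time_s: 12.65
ee_pos: [490.8, 86.7, 50.8]
ee_rot: [179.9, 0.1, 162.7]
force: [-0.2, -0.5, -0.1]
gripper_width: 91.4
gripper_force: 0.0
```

```bash
python3 - <<'E'
from workcell import env, eyes
from h import *
s=env.state();print(s["ee_pos"])
f=eyes.grab_frame("side");g=eyes.grab_frame("top")
np.savez("top1.npz",**g)
a=f["pixels"][180:250,260:350,::-1]; b=g["pixels"][120:190,250:340,::-1]
cv2.imwrite("pics/p5.png",np.hstack([cv2.resize(x,None,fx=4,fy=4,interpolation=cv2.INTER_CUBIC) for x in(a,b)]))
C=cloud(f); m=(np.linalg.norm(C[...,:2]-[674.7,-100.7],axis=2)<60)&(C[...,2]>14); print(C[m].mean(0),np.percentile(C[m][:,2],[10,50,90]))
E
```

```text
[490.77058791  86.67119831  50.75840668]
[ 670.43463532 -106.36398107   23.50748463] [16.58761839 20.27938455 39.04102094]
```

View pics/p5.png

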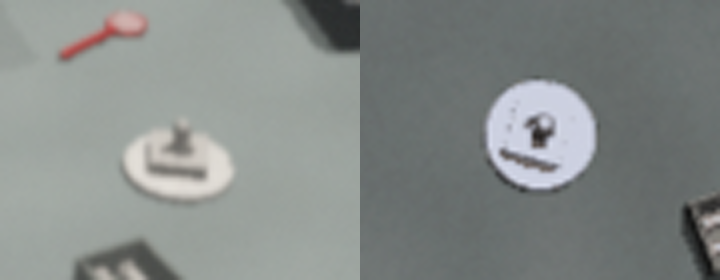

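Plate is seated around the post (side crop 182,150), level, with its top at about 20 mm. Now the washer.

send_rows --pt "0 0 -0.06 0 0 0 1" --pt "0 0 -0.11 0 0 0 1" --pt "0 0 -0.14 0 0 0 1" --pt "0 0 -0.154 0 0 0 1" --pt "0 0 -0.156 0 0 0 1" --pt "0 0 -0.156 0 0 0 -1" --pt "0 0 -0.156 0 0 0 -1" --pt "0 0 -0.156 0 0 0 -1" --pt "0 0 -0.156 0 0 0 -1" --pt "0 0 -0.156 0 0 0 -1" --pt "0 0 -0.156 0 0 0 -1" --squeeze 25

```text
time_s: 14.12
ee_pos: [488.6, 86.6, -27.5]
ee_rot: [-180.0, 0.0, 162.8]
force: [-1.5, -1.4, 5.5]
gripper_width: 58.1
gripper_force: 25.0
```

send_rows --pt "0 0 0.06 0 0 0 -1" --pt "0 0 0.16 0 0 0 -1" --pt "0.04 0.06 0.18 0 0 0 -1" --pt "0.1 0.15 0.18 0 0 0 -1" --pt "0.16 0.24 0.18 0 0 0 -1" --pt "0.2 0.31 0.18 0 0 0 -1" --pt "0.219 0.332 0.18 0 0 0 -1" --pt "0.219 0.332 0.17 0 0 0 -1" --pt "0.219 0.332 0.17 0 0 0 -1" --pt "0.219 0.332 0.17 0 0 0 -1"

```text
time_s: 15.38
ee_pos: [597.4, 251.5, 57.2]
ee_rot: [-180.0, -0.0, 162.7]
force: [0.5, 0.1, -2.2]
gripper_width: 57.8
gripper_force: 25.0
```

```bash
python3 - <<'E'
from workcell import env, eyes
from h import *
s=env.state();print(s["ee_pos"],s["gripper_width"],s["gripper_force"],s["force"])
f=eyes.grab_frame("side");g=eyes.grab_frame("top")
p=pix(f,[[598,252.7,54],[598,252.7,85]])
a=f["pixels"][110:200,210:320,::-1]; b=g["pixels"][140:230,130:220,::-1]
cv2.imwrite("pics/p6.png",np.hstack([cv2.resize(x,None,fx=4,fy=4,interpolation=cv2.INTER_CUBIC) for x in(a,b)]))
print((p-[210,110])*4)
E
```

```text
[597.43362775 251.48478764  57.16339304] 57.801499257736744 24.998971014283597 [ 0.5154519   0.10375063 -2.20083574]
[[206.27016183 194.55606066]
 [207.35192019 164.82844833]]
```

View pics/p6.png

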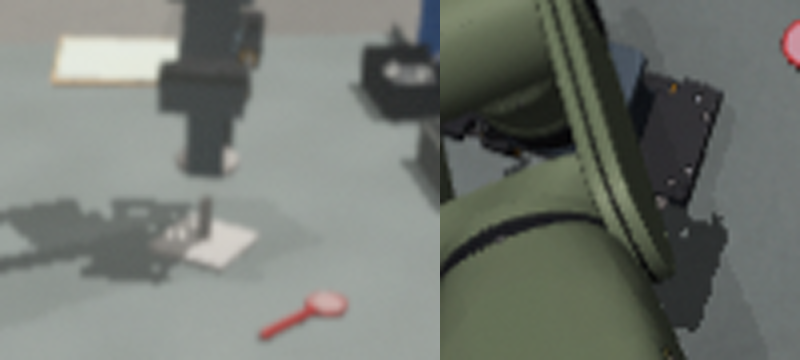

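Washer is held level, centred at side crop (208,160), right above the post top (206,197). I'll lower it.

send_rows --pt "0 0 -0.03 0 0 0 -1" --pt "0 0 -0.06 0 0 0 -1" --pt "0 0 -0.08 0 0 0 -1" --pt "0 0 -0.1 0 0 0 -1" --pt "0 0 -0.12 0 0 0 -1" --pt "0 0 -0.14 0 0 0 -1" --pt "0 0 -0.146 0 0 0 -1" --pt "0 0 -0.146 0 0 0 -1"

```text
time_s: 16.48
ee_pos: [598.1, 252.7, -15.9]
ee_rot: [180.0, -0.0, 162.8]
force: [-0.3, -0.5, -1.5]
gripper_width: 58.3
gripper_force: 25.0
```

send_rows --pt "0 0 -0.007 0 0 0 -1" --pt "0 0 -0.007 0 0 0 -1" --pt "0 0 -0.007 0 0 0 0.5" --pt "0 0 -0.007 0 0 0 0.8" --pt "0 0 -0.007 0 0 0 1" --pt "0 0 -0.007 0 0 0 1" --pt "0 0 -0.007 0 0 0 1" --pt "0 0 0.05 0 0 0 1" --pt "0 0 0.12 0 0 0 1" --pt "-0.04 -0.1 0.16 0 0 0 1" --pt "-0.08 -0.2 0.16 0 0 0 1" --pt "-0.12 -0.3 0.16 0 0 0 1" --pt "-0.16 -0.4 0.16 0 0 0 1" --pt "-0.2 -0.5 0.16 0 0 0 1" --pt "-0.24 -0.6 0.16 0 0 0 1" --pt "-0.28 -0.7 0.16 0 0 0 1" --pt "-0.32 -0.8 0.16 0 0 0 1" --pt "-0.36 -0.9 0.16 0 0 0 1" --pt "-0.404 -1 0.16 0 0 0 1" --pt "-0.404 -1 0.16 0 0 0 1"

```text
time_s: 18.98
ee_pos: [395.0, -250.1, 64.4]
ee_rot: [-180.0, 0.0, 162.5]
force: [-0.3, 0.4, -0.0]
gripper_width: 91.3
gripper_force: 0.0
```

```bash
python3 - <<'E'
from workcell import env, eyes
from m import *
s=env.state();print(s["ee_pos"])
f=eyes.grab_frame("side");g=eyes.grab_frame("top")
a=f["pixels"][140:210,220:310,::-1]; b=g["pixels"][145:215,130:220,::-1]
cv2.imwrite("pics/p7.png",np.hstack([cv2.resize(x,None,fx=4,fy=4,interpolation=cv2.INTER_CUBIC) for x in(a,b)]))
C=cloud(f); m=(np.linalg.norm(C[...,:2]-[598,252.7],axis=2)<45)&(C[...,2]>13)&(C[...,2]<26); print(np.median(C[m],0))
E
```

```text
[ 394.99399305 -250.06108891   64.37793579]
[593.70968918 243.51154573  17.40608384]
```

View pics/p7.png

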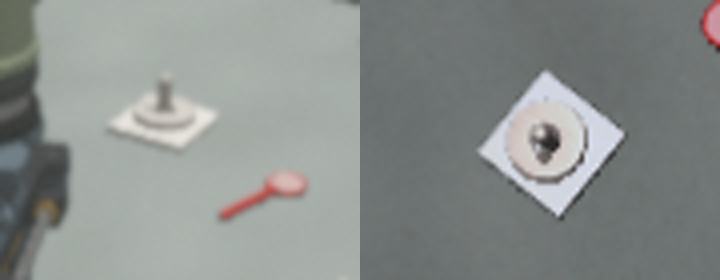

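Washer lies flat around the post (side crop 163,112), offset about 2 mm once parallax is allowed for. Next the spacer.

send_rows --pt "0 -0.06 0 0 0 0 1" --pt "0 -0.105 0 0 0 0 1" --pt "0 -0.105 0 0 0 0 1" --pt "0 -0.105 -0.05 0 0 0 1" --pt "0 -0.105 -0.11 0 0 0 1" --pt "0 -0.105 -0.15 0 0 0 1" --pt "0 -0.105 -0.174 0 0 0 1" --pt "0 -0.105 -0.178 0 0 0 1" --pt "0 -0.105 -0.178 0 0 0 1" --pt "0 -0.105 -0.178 0 0 0 -1" --pt "0 -0.105 -0.178 0 0 0 -1" --pt "0 -0.105 -0.178 0 0 0 -1" --pt "0 -0.105 -0.178 0 0 0 -1" --pt "0 -0.105 -0.178 0 0 0 -1" --pt "0 -0.105 -0.178 0 0 0 -1" --pt "0 -0.105 -0.178 0 0 0 -1" --pt "0 -0.105 -0.178 0 0 0 -1" --squeeze 25

```text
time_s: 21.2
ee_pos: [396.1, -299.9, -24.8]
ee_rot: [-180.0, 0.0, 162.8]
force: [-0.1, -0.5, 1.1]
gripper_width: 35.7
gripper_force: 25.0
```

send_rows --pt "0 0 0.06 0 0 0 -1" --pt "0 0 0.16 0 0 0 -1" --pt "0.02 0.05 0.19 0 0 0 -1" --pt "0.06 0.15 0.19 0 0 0 -1" --pt "0.1 0.25 0.19 0 0 0 -1" --pt "0.14 0.35 0.19 0 0 0 -1" --pt "0.18 0.45 0.19 0 0 0 -1" --pt "0.22 0.55 0.19 0 0 0 -1" --pt "0.26 0.65 0.19 0 0 0 -1" --pt "0.3 0.75 0.19 0 0 0 -1" --pt "0.34 0.85 0.19 0 0 0 -1" --pt "0.37 0.93 0.19 0 0 0 -1" --pt "0.39 0.98 0.19 0 0 0 -1" --pt "0.404 1 0.19 0 0 0 -1" --pt "0.404 1 0.19 0 0 0 -1"

```text
time_s: 23.08
ee_pos: [598.0, 200.1, 69.7]
ee_rot: [-180.0, -0.0, 162.8]
force: [-0.3, 0.5, -1.3]
gripper_width: 35.7
gripper_force: 25.0
```

send_rows --pt "0 0.05 0 0 0 0 -1" --pt "0 0.105 0 0 0 0 -1" --pt "0 0.105 0 0 0 0 -1" --pt "0 0.105 -0.02 0 0 0 -1" --pt "0 0.105 -0.05 0 0 0 -1" --pt "0 0.105 -0.08 0 0 0 -1" --pt "0 0.105 -0.11 0 0 0 -1" --pt "0 0.105 -0.13 0 0 0 -1" --pt "0 0.105 -0.146 0 0 0 -1" --pt "0 0.105 -0.146 0 0 0 -1"

```text
time_s: 24.32
ee_pos: [597.8, 252.6, -3.5]
ee_rot: [-180.0, -0.0, 162.8]
force: [-0.4, 0.2, -1.3]
gripper_width: 35.8
gripper_force: 25.0
```

send_rows --pt "0 0 -0.007 0 0 0 -1" --pt "0 0 -0.007 0 0 0 -1" --pt "0 0 -0.007 0 0 0 0.1" --pt "0 0 -0.007 0 0 0 0.5" --pt "0 0 -0.007 0 0 0 1" --pt "0 0 -0.007 0 0 0 1" --pt "0 0 0.05 0 0 0 1" --pt "0 0 0.12 0 0 0 1" --pt "-0.04 -0.1 0.14 0 0 0 1" --pt "-0.08 -0.2 0.14 0 0 0 1" --pt "-0.12 -0.3 0.14 0 0 0 1" --pt "-0.16 -0.4 0.14 0 0 0 1" --pt "-0.2 -0.5 0.14 0 0 0 1" --pt "-0.25 -0.6 0.14 0 0 0 1" --pt "-0.285 -0.684 0.14 0 0 0 1" --pt "-0.285 -0.684 0.1 0 0 0 1" --pt "-0.285 -0.684 0.1 0 0 0 1"

```text
time_s: 26.45
ee_pos: [454.4, -89.5, 46.5]
ee_rot: [-180.0, -0.1, 162.7]
force: [0.0, 0.5, 1.2]
gripper_width: 91.3
gripper_force: 0.0
```

```bash
python3 - <<'E'
from workcell import env, eyes
from m import *
s=env.state();print(s["ee_pos"])
f=eyes.grab_frame("side");g=eyes.grab_frame("top")
a=f["pixels"][140:210,220:310,::-1]; b=g["pixels"][145:215,130:220,::-1]
cv2.imwrite("pics/p8.png",np.hstack([cv2.resize(x,None,fx=4,fy=4,interpolation=cv2.INTER_CUBIC) for x in(a,b)]))
c=face(g,(178,181),14,38,True); print(c); print(face(f,(262,160),14,38,True))
E
```

```text
[454.3921837  -89.51584872  46.5001749 ]
(array([599.46717607, 254.43166657]), ((599.4356079101562, 254.3655242919922), (38.071327209472656, 35.4173583984375), 44.820091247558594), np.float64(36.679177885021005), array([174.90806073, 178.09923225]))
(array([595.30237565, 237.11969991]), ((595.8679809570312, 236.6683349609375), (71.5269775390625, 36.86415481567383), 84.10426330566406), np.float64(50.3839847399912), array([261.41713416, 164.23414285]))
```

View pics/p8.png

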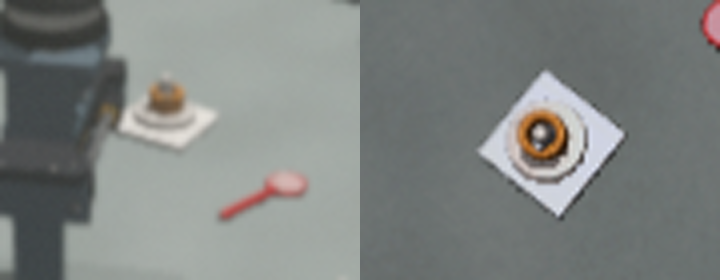

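Spacer sits down over the post on the washer, centred at top crop (541,135). Now the nut.

send_rows --pt "0 0 -0.05 0 0 0 1" --pt "0 0 -0.1 0 0 0 1" --pt "0 0 -0.13 0 0 0 1" --pt "0 0 -0.146 0 0 0 1" --pt "0 0 -0.146 0 0 0 1" --pt "0 0 -0.146 0 0 0 -1" --pt "0 0 -0.146 0 0 0 -1" --pt "0 0 -0.146 0 0 0 -1" --pt "0 0 -0.146 0 0 0 -1" --pt "0 0 -0.146 0 0 0 -1" --pt "0 0 -0.146 0 0 0 -1" --pt "0 0 -0.146 0 0 0 -1" --pt "0 0 -0.146 0 0 0 -1" --squeeze 25

```text
time_s: 28.18
ee_pos: [455.6, -89.4, -25.8]
ee_rot: [-180.0, -0.0, 162.8]
force: [-0.8, -0.7, 1.3]
gripper_width: 43.8
gripper_force: 25.0
```

send_rows --pt "0 0 0.06 0 0 0 -1" --pt "0 0 0.16 0 0 0 -1" --pt "0.02 0.05 0.2 0 0 0 -1" --pt "0.06 0.15 0.2 0 0 0 -1" --pt "0.1 0.25 0.2 0 0 0 -1" --pt "0.14 0.35 0.2 0 0 0 -1" --pt "0.18 0.45 0.2 0 0 0 -1" --pt "0.22 0.55 0.2 0 0 0 -1" --pt "0.26 0.63 0.2 0 0 0 -1" --pt "0.285 0.684 0.2 0 0 0 -1" --pt "0.285 0.684 0.2 0 0 0 -1" --pt "0.285 0.684 0.18 0 0 0 -1" --pt "0.285 0.684 0.15 0 0 0 -1" --pt "0.285 0.684 0.12 0 0 0 -1" --pt "0.285 0.684 0.1 0 0 0 -1" --pt "0.285 0.684 0.084 0 0 0 -1" --pt "0.285 0.684 0.084 0 0 0 -1"

```text
time_s: 30.3
ee_pos: [597.7, 252.5, 15.5]
ee_rot: [-180.0, -0.1, 162.8]
force: [1.0, -0.1, -1.3]
gripper_width: 43.1
gripper_force: 25.0
```

send_rows --pt "0 0 -0.007 0 0 0 -1" --pt "0 0 -0.007 0 0 0 -1" --pt "0 0 -0.007 0 0 0 0.2" --pt "0 0 -0.007 0 0 0 0.6" --pt "0 0 -0.007 0 0 0 1" --pt "0 0 -0.007 0 0 0 1" --pt "0 0 0.05 0 0 0 1" --pt "0 0 0.12 0 0 0 1" --pt "-0.02 -0.1 0.13 0 0 0 1" --pt "-0.05 -0.2 0.13 0 0 0 1" --pt "-0.07 -0.3 0.13 0 0 0 1" --pt "-0.09 -0.4 0.13 0 0 0 1" --pt "-0.11 -0.5 0.13 0 0 0 1" --pt "-0.13 -0.6 0.13 0 0 0 1" --pt "-0.142 -0.7 0.13 0 0 0 1" --pt "-0.142 -0.8 0.13 0 0 0 1" --pt "-0.142 -0.9 0.13 0 0 0 1" --pt "-0.142 -1 0.13 0 0 0 1" --pt "-0.142 -1 0.13 0 0 0 1"

```text
time_s: 32.67
ee_pos: [527.2, -250.5, 81.2]
ee_rot: [-180.0, 0.1, 162.5]
force: [-0.2, 0.2, -0.4]
gripper_width: 91.1
gripper_force: 0.0
```

send_rows --pt "0 -0.1 0 0 0 0 1" --pt "0 -0.2 0 0 0 0 1" --pt "0 -0.28 0 0 0 0 1" --pt "0 -0.324 0 0 0 0 1" --pt "0 -0.324 0 0 0 0 1" --pt "0 -0.324 -0.04 0 0 0 1" --pt "0 -0.324 -0.08 0 0 0 1" --pt "0 -0.324 -0.08 0 0 0 1"

```text
time_s: 33.67
ee_pos: [526.2, -406.3, 39.7]
ee_rot: [179.9, -0.2, 162.9]
force: [-0.0, -0.3, 0.2]
gripper_width: 91.2
gripper_force: 0.0
```

```bash
python3 - <<'E'
from workcell import env, eyes
from m import *
s=env.state();print(s["ee_pos"])
f=eyes.grab_frame("side");g=eyes.grab_frame("top")
a=f["pixels"][140:210,220:310,::-1]; b=g["pixels"][145:215,130:220,::-1]
cv2.imwrite("pics/p9.png",np.hstack([cv2.resize(x,None,fx=4,fy=4,interpolation=cv2.INTER_CUBIC) for x in(a,b)]))
E
```

```text
[ 526.24391804 -406.26990683   39.7056751 ]
```

View pics/p9.png

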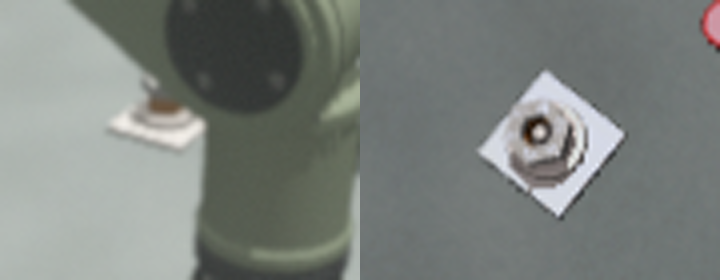

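Nut is on the stack over the post (top crop 540,130), with the side view partly hidden by the arm for now. Now the bush neck, with the tips above the flange.

send_rows --pt "0 0 -0.04 0 0 0 1" --pt "0 0 -0.08 0 0 0 1" --pt "0 0 -0.11 0 0 0 1" --pt "0 0 -0.122 0 0 0 1" --pt "0 0 -0.122 0 0 0 1" --pt "0 0 -0.122 0 0 0 -1" --pt "0 0 -0.122 0 0 0 -1" --pt "0 0 -0.122 0 0 0 -1" --pt "0 0 -0.122 0 0 0 -1" --pt "0 0 -0.122 0 0 0 -1" --pt "0 0 -0.122 0 0 0 -1" --pt "0 0 -0.122 0 0 0 -1" --pt "0 0 -0.122 0 0 0 -1" --squeeze 25

```text
time_s: 35.4
ee_pos: [527.1, -409.5, -19.8]
ee_rot: [-180.0, 0.0, 162.8]
force: [-0.1, -1.0, 0.7]
gripper_width: 32.6
gripper_force: 25.0
```

send_rows --pt "0 0 0.06 0 0 0 -1" --pt "0 0 0.16 0 0 0 -1" --pt "0.03 0.06 0.2 0 0 0 -1" --pt "0.07 0.15 0.2 0 0 0 -1" --pt "0.12 0.25 0.2 0 0 0 -1" --pt "0.17 0.35 0.2 0 0 0 -1" --pt "0.21 0.45 0.2 0 0 0 -1" --pt "0.26 0.54 0.2 0 0 0 -1" --pt "0.28 0.59 0.2 0 0 0 -1" --pt "0.295 0.617 0.2 0 0 0 -1" --pt "0.295 0.617 0.18 0 0 0 -1" --pt "0.295 0.617 0.15 0 0 0 -1" --pt "0.295 0.617 0.12 0 0 0 -1" --pt "0.295 0.617 0.09 0 0 0 -1" --pt "0.295 0.617 0.07 0 0 0 -1" --pt "0.295 0.617 0.055 0 0 0 -1" --pt "0.295 0.617 0.048 0 0 0 -1" --pt "0.295 0.617 0.048 0 0 0 -1"

```text
time_s: 37.65
ee_pos: [674.7, -100.7, 4.2]
ee_rot: [180.0, 0.0, 162.8]
force: [-0.4, -0.1, -1.6]
gripper_width: 32.3
gripper_force: 25.0
```

Lower 3.5 mm, release, and back off to clear the view.

send_rows --pt "0 0 -0.007 0 0 0 -1" --pt "0 0 -0.007 0 0 0 -1" --pt "0 0 -0.007 0 0 0 0.1" --pt "0 0 -0.007 0 0 0 0.5" --pt "0 0 -0.007 0 0 0 1" --pt "0 0 -0.007 0 0 0 1" --pt "0 0 0.05 0 0 0 1" --pt "0 0 0.12 0 0 0 1" --pt "-0.05 0 0.2 0 0 0 1" --pt "-0.15 -0.05 0.25 0 0 0 1" --pt "-0.25 -0.15 0.3 0 0 0 1" --pt "-0.35 -0.25 0.3 0 0 0 1" --pt "-0.45 -0.35 0.3 0 0 0 1" --pt "-0.5 -0.45 0.3 0 0 0 1" --pt "-0.55 -0.5 0.3 0 0 0 1" --pt "-0.55 -0.55 0.3 0 0 0 1" --pt "-0.55 -0.55 0.3 0 0 0 1" --pt "-0.55 -0.55 0.3 0 0 0 1"

```text
time_s: 39.9
ee_pos: [400.4, -374.8, 153.9]
ee_rot: [179.9, -0.0, 162.8]
force: [0.4, 0.6, 0.5]
gripper_width: 91.1
gripper_force: 0.0
```

```bash
python3 - <<'E'
from workcell import env, eyes
from m import *
s=env.state();print(s["ee_pos"],s["gripper_force"])
f=eyes.grab_frame("side");g=eyes.grab_frame("top")
r=lambda x,k:cv2.resize(x[...,::-1],None,fx=k,fy=k,interpolation=cv2.INTER_CUBIC)
F,G=f["pixels"],g["pixels"]
cv2.imwrite("pics/p10.png",np.vstack([np.hstack([r(F[140:190,230:300],5.5),r(F[185:235,270:340],5.5)]),np.hstack([r(G[155:205,140:210],5.5),r(G[128:178,260:330],5.5)])]))
for n,c in(("sq",(598,252.7)),("rd",(674.7,-100.7))):
  for k,fr in(("side",f),("top",g)):
    C=cloud(fr); m=(np.linalg.norm(C[...,:2]-c,axis=2)<22)&(C[...,2]>30); print(n,k,m.sum(),np.percentile(C[m][:,2],[25,50,75]).round(1))
E
```

```text
[ 400.35576749 -374.82729659  153.9310045 ] 0.0
sq side 67 [44.5 50.5 52. ]
sq top 173 [49.6 51.9 53.8]
rd side 93 [36.7 42.2 44.2]
rd top 100 [41.  43.5 45.5]
```

View pics/p10.png

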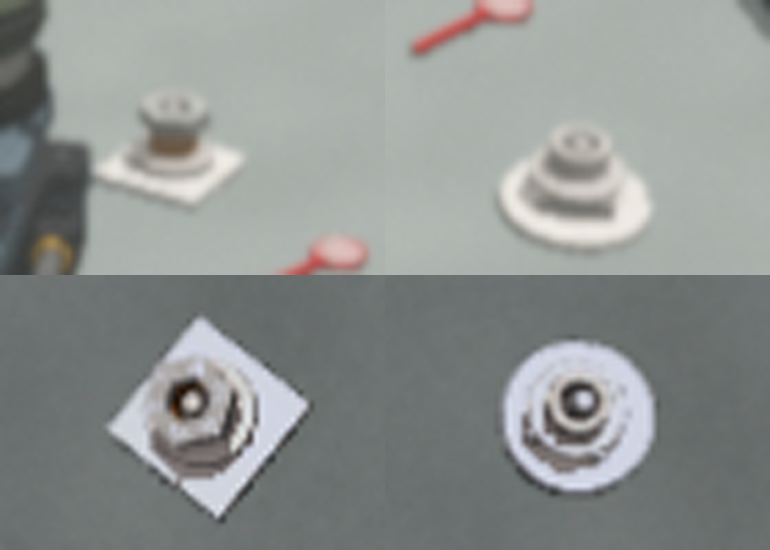

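Both stacks are level with the posts through every hole. Their tops measure about 52 mm and 44 mm, as expected, and the bystanders are untouched. Handing in.

```bash
python3 -c "
from workcell import env
print(env.job_done())"
```

```text
the job is handed in; nothing more can be done
None
```

Both kits are built and the job is handed in: washer, spacer and nut on the square-based stand, plate and flange-down bush on the round-based one, all flat and fully down in the last pictures, though the hand-in returned no verdict.

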